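# Stand the toppled support stand up and push it onto its mat

## Task

The support stand has been knocked over on its back. First push on its base to tip it back up onto its base, then push it along the bench until the whole base lies on the blue mat, and leave it standing there. Push it only, gently: do not grip it or lift it off the bench, and leave everything else where it is.

Things in the scene. Friction and masses are not known exactly. Their poses are not given: they have to be found in the camera images.
- stand: support stand, about 0.7 kg, loose, lying on its back: green base plate 120 (front to rear) x 90 x 12 mm, rod square to it (see rod_foot). Origin: middle of the base's lower rear edge, on which it tips. x: along the rod from base to tip, level at the start, up when it stands; y: along the rear edge; z: from rear to front edge, up at the start, the base then being a wall 120 mm high
- rod_foot (a point): where the steel rod (10 mm thick, 200 mm long, along stand x) meets the base's upper face, 18 mm from the rear edge on the centre line; a collar 24 mm across, 10 mm high surrounds it. Near the tip the rod carries a black clamp block, 164 to 196 mm above the underside, 30 mm wide, 36 mm deep, its brass thumb-screw 18 mm out to the front; the lying stand rests on block and rear edge
- base_middle (a point): middle of the base's underside, 60 mm from front and rear edges. To tip the stand up, push the base plate high up, from the rod side, against stand x (about 3 N near its upper edge); after about 40 degrees it drops onto its base by itself. Sliding it upright takes 3 to 8 N, best low on the base's 12 mm high edge
- mat: flat blue mat fixed on the white bench, 200 x 180 mm, under 1 mm thick, no edge to catch on; origin at its centre, x along the 200 mm side, y along the 180 mm side, z up. At the start the stand's rod lies over it, the rod's tip roughly along mat +x
- rear_left (a point): rear left corner of the base's underside (left is +y of the stand)
- rear_right (a point): rear right corner of the base's underside (left is +y of the stand)
- front_left (a point): front left corner of the base's underside (left is +y of the stand)
- front_right (a point): front right corner of the base's underside (left is +y of the stand)
- beaker: empty clear glass beaker, 68 mm across, 90 mm high; origin at the centre of its underside, z up; bystander
- reagent: amber glass reagent bottle with black cap, 64 mm across, 130 mm high; origin at the centre of its underside, z up; bystander
- wash_bottle: white plastic bottle with red cap, 60 mm across, 140 mm high; origin at the centre of its underside, z up; bystander
- tube_rack: steel wire test-tube rack, 204 x 70 mm, 77 mm high, its red-capped tubes 125 mm high, long side along its x; origin at the centre of its underside, z up; bystander
- slide_box: flat yellow box with white lid for microscope slides, 100 x 85 mm, 35 mm high; origin at the centre of its underside, z up; bystander
- petri_dish: closed petri dish with red contents, 90 mm across, 18 mm high; origin at the centre of its underside, z up; bystander
- timer: grey bench timer, 60 x 65 mm, 20 mm high; origin at the centre of its underside, z up; bystander

How it is judged:
On the way, in this order (a step that is already met when the one before it is completed fails the run):
1. the stand has been tipped up and stands on its base (angle between stand's own x axis and vertical below 0.06 rad and height (world z) of stand below 0.006 m and linear speed of stand below 0.02 m/s and angular speed of stand below 0.1 rad/s), for 0.2 s.
2. the upright stand has been pushed wholly onto the mat (all of step 1 and x of rear_left in the frame of mat between -0.103 and 0.103 m and y of rear_left in the frame of mat between -0.093 and 0.093 m and x of rear_right in the frame of mat between -0.103 and 0.103 m and y of rear_right in the frame of mat between -0.093 and 0.093 m and x of front_left in the frame of mat between -0.103 and 0.103 m and y of front_left in the frame of mat between -0.093 and 0.093 m and x of front_right in the frame of mat between -0.103 and 0.103 m and y of front_right in the frame of mat between -0.093 and 0.093 m), for 0.2 s.
At the end, for the whole second after the job is handed in: The stand is upright on its base (within 0.06 rad), at rest on the bench, and all four corners of its base lie within the mat's outline (3 mm allowed over) (all of step 2); the robot touches nothing.
It fails at once if the stand was lifted: its rear edge came more than 25 mm off the bench (height (world z) of stand above 0.025 m).
It fails at once if the stand was gripped or pushed hard (over 25 N from the fingers) (contact force between the fingers and stand above 25 N).
It fails at once if a bystander was moved more than 15 mm or tipped (distance of any of beaker, reagent, wash_bottle, tube_rack, slide_box, petri_dish, timer from where it was at the start of the episode above 0.015 m or angle between any of beaker, reagent, wash_bottle, tube_rack, slide_box, petri_dish, timer's own z axis and vertical above 0.25 rad).
It also fails if it takes over 64 s, if anything falls off the work surface, if the arm or the gripper's body presses on something with over 40 N, if the wrist force passes 120 N, or if a joint passes its speed limit or range.

## Robot

A 6-joint arm with a two-finger parallel gripper is mounted at the origin on the work surface. World frame = base frame: x ahead of the robot, y to its left, z up, the work surface at z = 0. Lengths are in m, angles in rad, forces in N, time in s.
With the tool pointing down it reaches from about 0.35 to 0.725 m from the base axis. Payload 6 kg.
Tool frame: the origin (TCP) lies at the very end of the fingers, on their centre line; the grasp point (between the pads) lies r.grip_point_offset behind it (r.grip_point_offset is the distance from the TCP to the grasp point, in m); z points along the fingers, y is the line along which they close (so a half turn about z gives the same grasp; the last joint's range is limited). The gripper opens to 85 mm and grips with 20 to 120 N. Pads are 22 mm wide; open, the fingers measure 114 mm over their backs; the gripper's body (76 mm by 85 mm) begins 54 mm behind the grasp point. The pads swing forward as they close: fully open they stand 13 mm farther back than shut.
Start: joints at [-1.011, 0.04, 0.085, 0, -1.615, -0.334], TCP at [0.134, -0.585, 0.231] pointing down, gripper open.
Joint ranges: [-2.56, 2.56], [-1.29, 2.01], [-1.08, 1.49], [-3.29, 1.98], [-2.81, -0.18], [-2.99, 2.99]. Speed limits (rad/s): [2.57, 2.57, 3.01, 3.14, 3.14, 3.14].

## Interface

Orientations are given as a unit quaternion [w, x, y, z].
In Python, from cell import observe, optics, order, r gives the robot as it stands.
- The arm moves only by the tool arm_command, never from a script. Its argument "steps" is one flat list of numbers, 7 for each row, row after row: the finger opening in m, from 0 to 0.0854, then the shift along the tool's x, y, z in m, then the turn, a rotation vector about the tool's x, y, z in degrees. A call has 1 to 10 rows; each row is the pose to reach, as a shift and turn from the pose commanded when the call began, along the tool's axes at that moment; what a row does not reach only later rows make up. A row lasts 1/10 s, in which the tool goes at most 50 mm and 8.59 degrees, less where a joint would pass 70% of its speed; a pose out of reach is approached as far as the arm can. A call with a gripper value outside its range is refused whole. The fingers move at their own pace and stop on an object; "newtons" is the grip in N (left out, the last holds). Time passes only in rows, so rows that repeat a pose let the fingers close. It gives the time, the measured TCP pose, the force, the opening and the grip force at its end, in the units of the state.
- observe(): the state, without advancing time (a new reading comes with each control period).
- optics.grab_frame(name): name is "scene" or "top" or "wrist"; returns the picture (384x512x3 uint8, red, green, blue); there is no depth.
- optics.camera_params(name): a dict with "intrinsics" (3x3 intrinsics, pixels), "extrinsics" (4x4, takes a point from camera to world coordinates). Camera axes: x right, y down, z forward; pixel columns grow to the right and rows downward; lengths in m; the calibration is good to about 2 mm. A picture is of the moment at which its call begins: read the wrist's pose just before it. camera_params takes no time and is no camera call; for the wrist camera it gives the pose at the moment of the call.
- order.hand_in(): hands the job in; it is judged then, once.
Trained networks look in the newest picture that a camera, given by its name, has taken for a name from the list of things; names that differ only in an ending like _2 or _b are one class to them, and where a whole thing is asked for, a point or a joint stands for the part that bears it (a point fixed in the world has none). Each returns a list of dicts, best first, with "confidence" (0 to 1); they miss things now and then, are a little off and sometimes report something else, mostly with a low value. They report only what shows in the picture. A call takes as long as a camera call.
- optics.spot_in(camera, thing): "rect" ([left, top, width, height] in pixels, round what is visible of it).
- optics.masks_of(camera, thing): "region" (384x512 bool, what is visible of it) and "rect" ([left, top, width, height] in pixels, round what is visible of it).
- optics.pinpoint(camera, thing): "point" ([row, column] in pixels: a listed point, or the origin of a listed thing).
The state is a dict: "time_s": time; "joint_positions": joint angles; "qvel": joint speeds; "joint_torque": joint torques, N m; "position": TCP position; "ee_rot": TCP orientation; "force": force on the tool from outside, world axes, zero at the start; "torque": the same for the moment, N m; "finger_gap": finger opening in m; "finger_force": force on a finger pad.
Only numpy, scipy, OpenCV 4.12 (cv2) and the standard library are available. Lean on these libraries where they do the work, as an engineer would, in place of code of your own. Each camera call takes 0.05 s, during which the arm holds its last target. There are 200 camera calls.

## Working session

There is one attempt and no reset: what is moved stays moved. The work goes in short steps, Python scripts to look and compute and a tool call to move; the robot and the scene stay as the last step left them, time stands still between calls to the robot, and variables do not carry over. Pictures are saved under pics/ and viewed, at most 10 in all, crops included, and the job is handed in when it is done.

Besides the shell and the picture viewer there is one more tool, called after ">>>" in YAML: its name, and indented under it one key for each argument. arm_command: Moves the arm, as the interface text tells. Its arguments: {"type":"object","properties":{"steps":{"type":"array"},"newtons":{"type":"number"}},"required":["steps"]}

```bash
mkdir -p pics; cat > h.py <<'E'
import numpy as np, cv2
from cell import observe, optics, order, r
def save(c,n):
    im=optics.grab_frame(c); cv2.imwrite(f'pics/{n}.png',im[:,:,::-1]); return im
def ray(c,u,v):
    P=optics.camera_params(c);K=np.array(P['intrinsics']);T=np.array(P['extrinsics'])
    d=T[:3,:3]@np.linalg.inv(K)@[u,v,1]; return T[:3,3],d
def onz(c,u,v,z=0):
    o,d=ray(c,u,v); return o+d*(z-o[2])/d[2]
def proj(c,p):
    P=optics.camera_params(c);K=np.array(P['intrinsics']);T=np.array(P['extrinsics'])
    q=K@(T[:3,:3].T@(np.array(p)-T[:3,3])); return q[:2]/q[2]
E
python3 - <<'E'
from h import *
np.set_printoptions(precision=4,suppress=True)
a=save('top','t0');b=save('scene','s0')
cv2.imwrite('pics/both.png',cv2.resize(np.vstack([a,b])[:,:,::-1],None,fx=.78,fy=.78))
s=observe();print(s['position'],s['ee_rot'],r.grip_point_offset)
for c in('top','scene'):
    print(c,optics.camera_params(c)['extrinsics'][:3,3] if hasattr(optics.camera_params(c)['extrinsics'],'shape') else optics.camera_params(c)['extrinsics'])
    for t in ['rod_foot','base_middle','rear_left','rear_right','front_left','front_right','stand','mat']:
        p=optics.pinpoint(c,t)
        if p:
            v,u=p[0]['point'];print(t,round(u,1),round(v,1),round(p[0]['confidence'],2),onz(c,u,v),onz(c,u,v,.12))
for t in ['beaker','reagent','wash_bottle','tube_rack','slide_box','petri_dish','timer']:
    p=optics.pinpoint('top',t)
    if p:v,u=p[0]['point'];print(t,round(u),round(v),onz('top',u,v)[:2])
for t in ['mat']:
    m=optics.masks_of('top',t)[0]['region'].astype(np.uint8)
    pts=cv2.findNonZero(m);bx=cv2.boxPoints(cv2.minAreaRect(cv2.convexHull(pts)))
    print(bx.tolist(),[onz('top',*q)[:2] for q in bx])
E
```

```text
[ 0.1343 -0.5845  0.2304] [-0.0002 -0.1127  0.9936  0.0008] 0.0187
top [0.5241 0.056  1.0686]
rod_foot 281.4 195.0 0.91 [0.5719 0.001  0.    ] [0.5665 0.0072 0.12  ]
base_middle 279.5 200.2 0.74 [0.5565 0.0067 0.    ] [0.5528 0.0122 0.12  ]
rear_left 281.1 213.4 0.87 [0.5175 0.0021 0.    ] [0.5182 0.0082 0.12  ]
rear_right 280.1 179.2 0.78 [0.6189 0.0047 0.    ] [0.6083 0.0105 0.12  ]
front_left 288.4 213.2 0.9 [ 0.518  -0.0194  0.    ] [ 0.5187 -0.011   0.12  ]
front_right 287.5 175.8 0.77 [ 0.629  -0.0173  0.    ] [ 0.6172 -0.0091  0.12  ]
stand 286.1 199.2 0.84 [ 0.5594 -0.0128  0.    ] [ 0.5555 -0.0051  0.12  ]
mat 259.7 206.6 0.92 [0.5376 0.0654 0.    ] [0.536  0.0643 0.12  ]
scene [ 1.3926 -0.1503  0.785 ]
rod_foot 243.4 218.1 0.87 [0.5378 0.0165 0.    ] [ 0.6685 -0.009   0.12  ]
base_middle 240.2 211.2 0.86 [ 0.5054  0.0141 -0.    ] [ 0.641 -0.011  0.12 ]
rear_left 233.8 215.4 0.72 [ 0.5187 -0.0081  0.    ] [ 0.6523 -0.0299  0.12  ]
rear_right 243.8 237.8 0.75 [ 0.617  -0.0006  0.    ] [ 0.7356 -0.0235  0.12  ]
front_left 231.8 182.7 0.65 [0.3606 0.0185 0.    ] [ 0.5183 -0.0073  0.12  ]
front_right 238.8 204.6 0.61 [0.4745 0.0167 0.    ] [ 0.6149 -0.0088  0.12  ]
stand 242.4 226.6 0.75 [0.5722 0.0057 0.    ] [ 0.6976 -0.0182  0.12  ]
mat 260.8 218.9 0.86 [0.5546 0.0645 0.    ] [0.6827 0.0317 0.12  ]
beaker 230 136 [0.7497 0.1535]
reagent 323 136 [ 0.7478 -0.1234]
wash_bottle 284 138 [ 0.7442 -0.0071]
tube_rack 416 174 [ 0.6336 -0.399 ]
slide_box 123 214 [0.5166 0.4714]
[[224.42984008789062, 176.31541442871094], [291.8128356933594, 173.50779724121094], [294.3483581542969, 234.36048889160156], [226.96536254882812, 237.16810607910156]] [array([0.6277, 0.1705]), array([ 0.6359, -0.0302]), array([ 0.4559, -0.0366]), array([0.4475, 0.162 ])]
```

View pics/both.png

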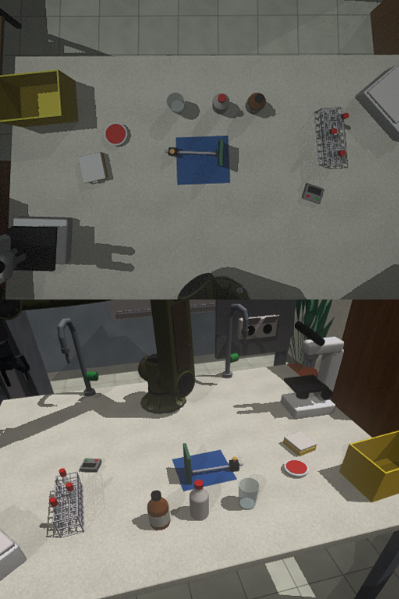

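```bash
cat >> h.py <<'E'
from scipy.spatial.transform import Rotation as Ro
def to(p,yaw=-np.pi/2):
    s=observe();q=np.array(s['ee_rot']);R=Ro.from_quat(q[[1,2,3,0]])
    c,sn=np.cos(yaw),np.sin(yaw)
    G=Ro.from_matrix(np.array([[c,sn,0],[sn,-c,0],[0,0,-1]]))
    print('shift',np.round(R.inv().apply(np.array(p)-s['position']),4),'turn',np.round((R.inv()*G).as_rotvec(degrees=True),2))
E
python3 -c "
from h import *
to([.567,.10,.23]);to([.567,.06,.23])"
```

```text
shift [-0.575   0.5705  0.0013] turn [  0.     0.   -77.06]
shift [-0.566   0.5315  0.0013] turn [  0.     0.   -77.06]
```

>>> arm_command:
  steps: [0.05,-0.03,0.03,0,0,0,-5,0.05,-0.065,0.065,0,0,0,-10,0.05,-0.1,0.1,0,0,0,-16,0.05,-0.135,0.135,0,0,0,-22,0.05,-0.17,0.17,0,0,0,-28,0.05,-0.205,0.205,0,0,0,-34,0.05,-0.24,0.24,0,0,0,-40,0.05,-0.275,0.275,0,0,0,-46,0.05,-0.31,0.31,0,0,0,-52,0.05,-0.33,0.33,0,0,0,-56]
  newtons: 20

```text
time_s: 2.3
position: [0.3832, -0.1865, 0.2315]
ee_rot: [0.001, -0.569, 0.823, -0.0]
force: [0.1, -1.0, 0.4]
finger_gap: 0.0499
finger_force: 0.0
```

```bash
python3 -c "
from h import *
to([.567,.08,.23])"
```

```text
shift [-0.3142 -0.0778  0.0019] turn [ -0.06   0.04 -20.69]
```

>>> arm_command:
  steps: [0.05,-0.04,-0.01,0,0,0,-3,0.05,-0.085,-0.02,0,0,0,-6,0.05,-0.13,-0.031,0,0,0,-9,0.05,-0.175,-0.043,0,0,0,-12,0.05,-0.22,-0.054,0,0,0,-15,0.05,-0.265,-0.065,0,0,0,-18,0.05,-0.3,-0.074,0,0,0,-20.7,0.05,-0.314,-0.078,0,0,0,-20.7,0.05,-0.314,-0.078,0,0,0,-20.7]

```text
time_s: 3.2
position: [0.5681, 0.077, 0.2302]
ee_rot: [-0.001, -0.705, 0.709, 0.0]
force: [-0.1, -0.3, 0.1]
finger_gap: 0.0496
finger_force: 0.0
```

```bash
python3 - <<'E'
from h import *
np.set_printoptions(precision=4,suppress=True)
to([.567,.06,.105])
im=save('wrist','w0')
for t,z in [('rod_foot',.018),('front_left',.12),('front_right',.12),('base_middle',.06),('rear_left',0)]:
    p=optics.pinpoint('wrist',t)
    if p:v,u=p[0]['point'];print(t,u,v,p[0]['confidence'],onz('wrist',u,v,z))
E
```

```text
shift [0.0169 0.0008 0.1252] turn [ 0.11 -0.04 -0.31]
rod_foot 254.8 112.7 0.9 [0.5699 0.0068 0.018 ]
front_left 313.1 99.2 0.84 [ 0.519  -0.0046  0.12  ]
front_right 204.6 95.5 0.91 [ 0.612  -0.0084  0.12  ]
base_middle 257.7 100.4 0.83 [ 0.5665 -0.0063  0.06  ]
```

View pics/w0.png

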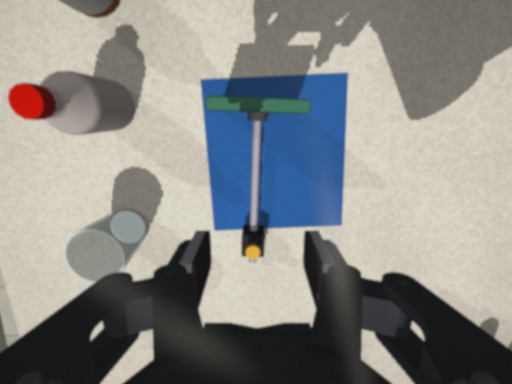

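>>> arm_command:
  steps: [0.05,0.005,0,0.04,0,0,0,0.05,0.01,0.001,0.08,0,0,0,0.05,0.018,0.001,0.115,0,0,0,0.05,0.03,0.001,0.125,0,0,0,0.05,0.045,0.001,0.125,0,0,0,0.05,0.05,0.001,0.125,0,0,0,0.05,0.055,0.001,0.125,0,0,0,0.05,0.06,0.001,0.125,0,0,0]

```text
time_s: 4.3
position: [0.5674, 0.0159, 0.1084]
ee_rot: [0.002, -0.705, 0.709, -0.001]
force: [-0.6, 2.9, 2.2]
finger_gap: 0.0501
finger_force: 1.4
```

>>> arm_command:
  steps: [0.05,0.005,0,0,0,0,0,0.05,0.01,0,0.001,0,0,0,0.05,0.015,0,0.002,0,0,0,0.05,0.02,0,0.003,0,0,0,0.05,0.025,0,0.005,0,0,0,0.05,0.03,0,0.007,0,0,0,0.05,0.035,0,0.009,0,0,0,0.05,0.04,0,0.011,0,0,0]

```text
time_s: 5.1
position: [0.5659, -0.0248, 0.0949]
ee_rot: [-0.0, -0.705, 0.709, 0.0]
force: [-0.0, 0.2, 0.3]
finger_gap: 0.0503
finger_force: 0.7
```

```bash
python3 - <<'E'
from h import *
a=save('scene','s1');b=save('wrist','w1')
cv2.imwrite('pics/c1.png',np.vstack([cv2.resize(a[150:290,170:370],(500,350)),b[:250,:500]])[:,:,::-1])
print(observe()['force'],observe()['position'])
E
```

```text
[0.33333444 1.02114444 1.04176774] [ 0.56567726 -0.02495548  0.0945216 ]
```

View pics/c1.png

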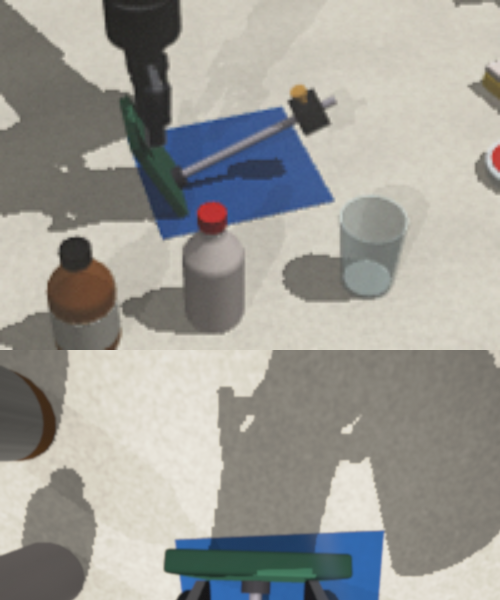

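The stand is tilting about 25° as planned, its base turning on the rear edge and the rod clear of the gripper. I'll keep pushing, then run the fingers out ahead of it.

>>> arm_command:
  steps: [0.05,0.006,0,0.002,0,0,0,0.05,0.012,0,0.004,0,0,0,0.05,0.018,0,0.006,0,0,0,0.05,0.025,0,0.009,0,0,0,0.05,0.033,0,0.013,0,0,0,0.05,0.043,0,0.018,0,0,0,0.05,0.06,0,0.018,0,0,0,0.05,0.09,0,0.018,0,0,0,0.05,0.125,0,0.018,0,0,0,0.05,0.16,0,0.018,0,0,0]

```text
time_s: 6.2
position: [0.5648, -0.186, 0.0769]
ee_rot: [-0.0, -0.705, 0.709, 0.0]
force: [1.2, -0.6, 0.5]
finger_gap: 0.0499
finger_force: 0.0
```

```bash
python3 - <<'E'
from h import *
np.set_printoptions(precision=4,suppress=True)
a=save('scene','s2')
cv2.imwrite('pics/c2.png',cv2.resize(a[130:290,140:370],(690,480))[:,:,::-1])
s=observe();print(s['force'],s['position'])
for c in('top','scene','wrist'):
    optics.grab_frame(c)
    for t in ['rear_left','rear_right','front_left','front_right']:
        p=optics.pinpoint(c,t)
        if p:
            v,u=p[0]['point'];print(c,t,round(p[0]['confidence'],2),onz(c,u,v)[:2])
E
```

```text
[-2.7654 -0.1551 -0.4153] [ 0.5641 -0.1901  0.0769]
scene rear_left 0.71 [ 0.5207 -0.0109]
scene rear_right 0.93 [0.6216 0.    ]
scene front_left 0.86 [ 0.5234 -0.1305]
scene front_right 0.66 [ 0.6115 -0.1347]
wrist rear_left 0.72 [ 0.5654 -0.0628]
wrist front_left 0.73 [ 0.5171 -0.1238]
wrist front_right 0.91 [ 0.6059 -0.1271]
```

View pics/c2.png

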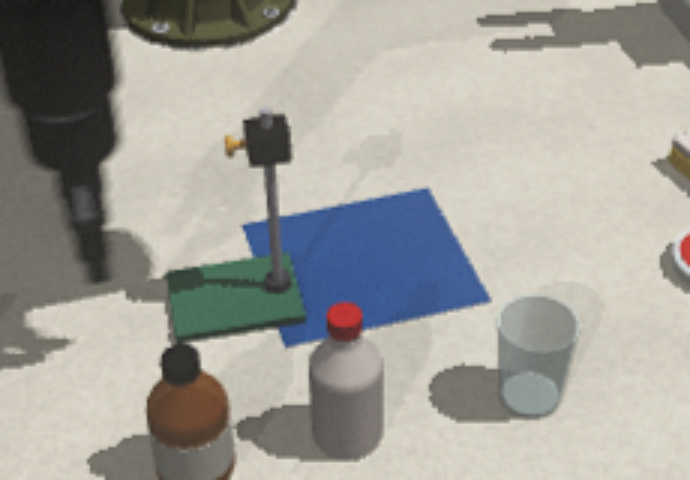

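The picture shows the stand upright on its base, with its rear edge at the mat. Next I'll lower the fingers in front of the front edge.

>>> arm_command:
  steps: [0.05,0,0,0.02,0,0,0,0.05,0,0,0.045,0,0,0,0.05,0,0,0.06,0,0,0,0.05,-0.005,0,0.068,0,0,0,0.05,-0.015,0,0.068,0,0,0,0.05,-0.025,0,0.068,0,0,0,0.05,-0.03,0,0.068,0,0,0,0.05,-0.03,0,0.068,0,0,0]

```text
time_s: 7.8
position: [0.566, -0.1532, 0.0105]
ee_rot: [0.001, -0.705, 0.709, -0.001]
force: [-0.2, 0.3, -0.7]
finger_gap: 0.0499
finger_force: 0.0
```

>>> arm_command:
  steps: [0.05,0,0,0.003,0,0,0,0.05,-0.005,0,0.004,0,0,0,0.05,-0.01,0,0.004,0,0,0,0.05,-0.015,0,0.004,0,0,0,0.05,-0.02,0,0.004,0,0,0,0.05,-0.025,0,0.004,0,0,0,0.05,-0.03,0,0.004,0,0,0,0.05,-0.035,0,0.004,0,0,0]

```text
time_s: 8.6
position: [0.5653, -0.1193, 0.0054]
ee_rot: [-0.0, -0.705, 0.709, -0.0]
force: [0.6, -4.3, -0.1]
finger_gap: 0.0501
finger_force: 2.2
```

```bash
python3 - <<'E'
from h import *
np.set_printoptions(precision=4,suppress=True)
a=save('scene','s3');w=save('wrist','w3')
cv2.imwrite('pics/c3.png',np.vstack([cv2.resize(a[130:270,140:340],(500,350)),w[:250,:500]])[:,:,::-1])
for i in range(3):
    s=observe();print(s['force'],s['position']);optics.grab_frame('scene')
for c in('scene','wrist'):
    for t in ['rear_left','rear_right','front_left','front_right']:
        p=optics.pinpoint(c,t)
        if p:
            v,u=p[0]['point'];print(c,t,round(p[0]['confidence'],2),onz(c,u,v)[:2])
E
```

```text
[-0.6242 -2.1969 -0.4683] [ 0.5654 -0.1185  0.0053]
[ 0.191  -0.8966  0.0993] [ 0.5654 -0.1186  0.0053]
[-2.0183 -0.6041  0.2032] [ 0.5655 -0.1186  0.0052]
scene rear_left 0.73 [0.5163 0.0081]
scene rear_right 0.85 [0.6125 0.0124]
scene front_left 0.62 [ 0.5163 -0.1115]
scene front_right 0.57 [ 0.5969 -0.1074]
```

View pics/c3.png

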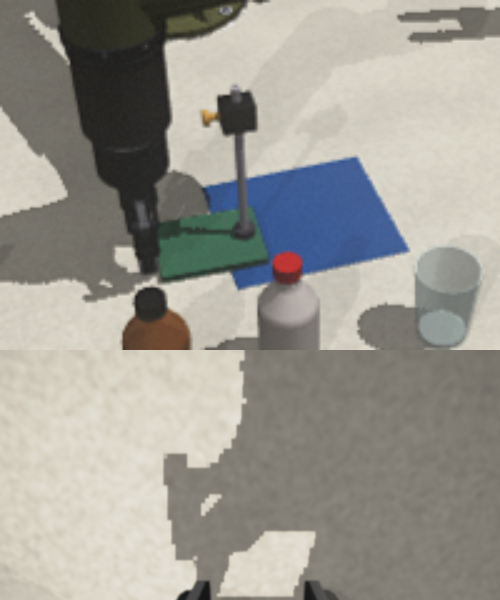

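The stand slides straight on its base at about 4 N, its rear edge now on the mat. I'll keep pushing.

>>> arm_command:
  steps: [0.05,-0.006,0,0,0,0,0,0.05,-0.012,0,0,0,0,0,0.05,-0.018,0.001,0,0,0,0,0.05,-0.024,0.001,0,0,0,0,0.05,-0.03,0.001,0,0,0,0,0.05,-0.036,0.001,0,0,0,0,0.05,-0.042,0.002,0,0,0,0,0.05,-0.048,0.002,0,0,0,0,0.05,-0.054,0.002,0,0,0,0,0.05,-0.06,0.002,0,0,0,0]

```text
time_s: 10.25
position: [0.5638, -0.0587, 0.0053]
ee_rot: [-0.0, -0.705, 0.709, 0.0]
force: [0.2, -3.5, -0.0]
finger_gap: 0.0502
finger_force: 2.1
```

>>> arm_command:
  steps: [0.05,-0.006,0,0,0,0,0,0.05,-0.012,0,0,0,0,0,0.05,-0.018,0.001,0,0,0,0,0.05,-0.024,0.001,0,0,0,0,0.05,-0.03,0.001,0,0,0,0,0.05,-0.036,0.001,0,0,0,0,0.05,-0.041,0.001,0,0,0,0,0.05,-0.045,0.001,0,0,0,0,0.05,-0.048,0.001,0,0,0,0,0.05,-0.05,0.001,0,0,0,0]

```text
time_s: 11.25
position: [0.5631, -0.009, 0.0053]
ee_rot: [-0.0, -0.705, 0.709, 0.0]
force: [-0.2, -4.6, -0.3]
finger_gap: 0.0498
finger_force: 2.2
```

```bash
python3 - <<'E'
from h import *
np.set_printoptions(precision=4,suppress=True)
a=save('scene','s4');w=save('top','w4')
cv2.imwrite('pics/c4.png',np.vstack([cv2.resize(a[130:270,140:340],(420,294)),cv2.resize(w[150:250,190:330],(420,300))])[:,:,::-1])
for c in('scene','top'):
    for t in ['rear_left','rear_right','front_left','front_right']:
        p=optics.pinpoint(c,t)
        if p:
            v,u=p[0]['point'];print(c,t,round(p[0]['confidence'],2),onz(c,u,v)[:2])
E
```

```text
scene rear_left 0.98 [0.5096 0.1186]
scene rear_right 0.79 [0.617  0.1207]
scene front_left 0.73 [ 0.5174 -0.0078]
scene front_right 0.65 [0.6012 0.0042]
top rear_right 0.61 [0.6053 0.1246]
```

View pics/c4.png

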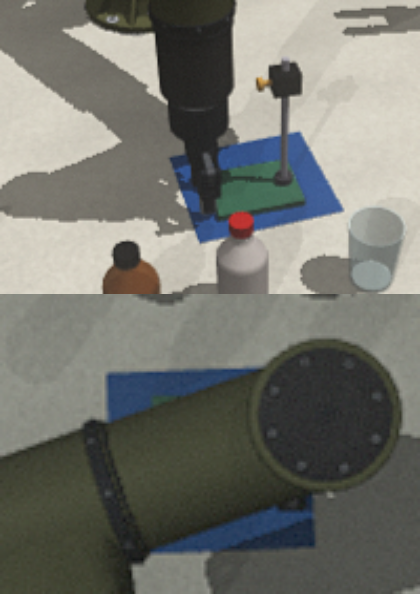

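The whole base is on the mat in the scene view, with blue showing on every side. I'll back the fingers off and raise them.

>>> arm_command:
  steps: [0.05,0.015,0,0,0,0,0,0.05,0.04,0,0,0,0,0,0.05,0.08,0,-0.01,0,0,0,0.05,0.12,0,-0.03,0,0,0,0.05,0.16,0,-0.07,0,0,0,0.05,0.2,0,-0.12,0,0,0,0.05,0.24,0,-0.16,0,0,0,0.05,0.27,0,-0.2,0,0,0,0.05,0.27,0,-0.2,0,0,0,0.05,0.27,0,-0.2,0,0,0]

```text
time_s: 12.75
position: [0.5621, -0.2826, 0.2096]
ee_rot: [0.001, -0.704, 0.71, -0.003]
force: [0.4, 0.4, 0.3]
finger_gap: 0.0499
finger_force: 0.0
```

```bash
python3 - <<'E'
from h import *
np.set_printoptions(precision=4,suppress=True)
w=save('top','t5'); a=save('scene','s5')
cv2.imwrite('pics/c5.png',np.vstack([cv2.resize(a[130:270,140:340],(420,294)),cv2.resize(w[150:250,190:330],(420,300))])[:,:,::-1])
for c in('scene','top'):
    for t in ['rear_left','rear_right','front_left','front_right']:
        p=optics.pinpoint(c,t)
        if p:
            v,u=p[0]['point'];print(c,t,round(p[0]['confidence'],2),onz(c,u,v)[:2])
E
```

```text
scene rear_left 0.75 [0.5153 0.1097]
scene rear_right 0.78 [0.6156 0.1232]
scene front_left 0.85 [ 0.5147 -0.0012]
scene front_right 0.75 [ 0.6065 -0.0019]
top rear_left 0.87 [0.5074 0.1246]
top rear_right 0.64 [ 0.7436 -0.0059]
top front_left 0.78 [ 0.5124 -0.0082]
top front_right 0.8 [ 0.5968 -0.0023]
```

View pics/c5.png

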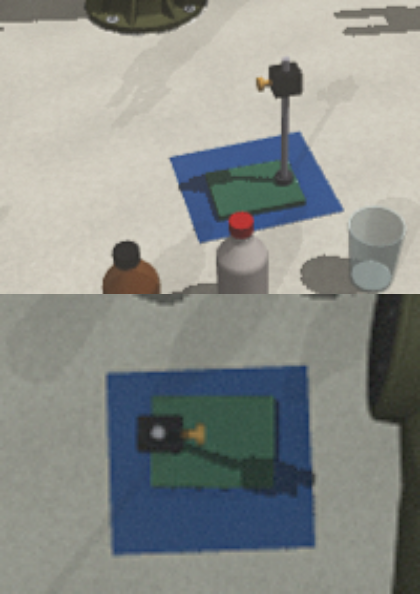

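The stand is upright, its base is well inside the mat on all sides, and the arm is clear of everything.

```bash
python3 -c "
from h import *
print(order.hand_in())"
```

```text
the job is handed in; nothing more can be done
None
```

The stand was tipped up and pushed onto the blue mat, where it stands upright with its whole base inside the outline. The arm is clear, no bystander was touched as far as the pictures show, and the job is handed in; no verdict came back.

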